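# Third hand at the luthier's holding jig

### The job

Pick up the dark walnut headstock wing and lay it flat on the bed of the holding jig, centred in front of the sprung pad, with its straight white-striped edge facing the pad. Then push it squarely against the pad with the fingers until the jig's white pointer stands in the green zone (never hard into the end of its travel), and finish while still holding it there steadily so that I can clamp it. Leave the maple wing and the other things on the bench alone.

Things in the scene. Friction and masses are not known exactly. Their poses are not given: they have to be found in the camera images.
- walnut_wing: Dark brown wooden plate lying flat and loose on the bench, 48 (x) by 140 (y) by 22 mm thick, 0.09 to 0.15 kg. Origin: centre of underside, z up. Its +x side (x = 24 mm) is the straight glue edge with a white stripe; its -x side (x = -24 mm) is straight and parallel for the middle 76 mm, then tapers by 16 mm to each end
- walnut_wing_edge (a point): middle of the walnut wing's straight white-striped edge, at x = +24 mm, half way up its thickness
- maple_wing: bystander: same shape and size in pale maple with a red stripe; lies flat on the bench, may be at either of the two places
- jig: Wooden holding jig screwed to the bench. Origin: centre of its underside; z up. Plywood bed 260 (x) by 200 (y) mm, top at z = 15 mm, flat and free from x = -130 to the sprung pad's face at x = 20 mm. Fence block behind the pad at x = 64 to 114 mm, top at z = 47 mm, bearing a yellow, green and red scale. Push along the jig's +x
- pad: Cork-faced sprung pad of the jig, 110 mm long (y), at z = 16 to 44 mm. Origin: middle of its front face's lower edge; axes as the jig's. Slides along the jig's +x only: jig x = 20 mm at rest, end stop 25 mm further. Spring 0.6 N per mm from zero. Its white pointer is in the green when it is 10 to 20 mm in (6 to 12 N; mid-green 15 mm, 9 N), then red
- glue: bystander: white glue bottle, red cap, 60 mm diameter, 170 mm tall, origin at its foot
- can: bystander: bare aluminium can, 66 mm diameter, 120 mm tall, origin at its foot
- clamp: bystander: bar clamp with red handle lying flat, 260 mm long along y, origin on the bench in the bar's middle
- driver: bystander: screwdriver with red handle, lying on the bench
- offcut: bystander: wooden offcut 50 x 160 x 20 mm, origin centre of its underside
Things that resemble listed ones, but are neither listed nor needed, are in the scene too. Leave any blue, orange or turquoise look-alike of the walnut_wing alone.

How it is judged:
By the outcome, as a careful person would: the job done as asked, in the order asked, and still so for the second after the job is handed in, while the arm keeps its last pose, push and grip.
It also fails if it takes over 58 s, if anything falls off the work surface, if the arm or the gripper's body presses on something with over 40 N, if the wrist force passes 120 N, or if a joint passes its speed limit or range.

### The arm

A 7-joint arm with a two-finger parallel gripper is mounted at the origin on the work surface. World frame = base frame: x ahead of the robot, y to its left, z up, the work surface at z = 0. Lengths are in m, angles in rad, forces in N, time in s.
With the tool pointing down it reaches from about 0.35 to 0.9 m from the base axis. Payload 7.2 kg.
Tool frame: the origin (TCP) lies between the finger pads; the fingertips stand 22 mm ahead of it and the grasp point (between the pads) lies 3 mm ahead of it; z points along the fingers, x is the direction in which the jaws open and shut, and the axes are right-handed (so a half turn about z gives the same grasp; the last joint's range is limited). The gripper opens to 85 mm and grips with 20 to 120 N. Pads are 22 mm wide; open, the fingers measure 114 mm over their backs; the gripper's body (76 mm by 85 mm) begins 54 mm behind the grasp point. The pads swing forward as they close: fully open they stand 13 mm farther back than shut.
Start: joints at [-1.266, 0.411, -0.013, 1.596, 0.006, 1.134, -0.082], TCP at [0.228, 0.582, 0.253] pointing down, gripper open.
Joint ranges: [-2.95, 2.95], [-0.29, 1.99], [-1.47, 1.44], [0.14, 2.54], [-1.03, 4.17], [0.13, 1.85], [-2.86, 2.86]. Speed limits (rad/s): [2.39, 2.39, 3.01, 3.01, 3.14, 3.14, 3.14].

### API

Orientations are given as a rotation vector (axis times angle).
In Python, from cell import arm gives the robot as it stands.
- The arm moves only by the tool servo_tool, never from a script. Its argument "deltas" is one flat list of numbers, 5 for each row, row after row: the shift along the tool's x, y, z as a fraction of full scale, then the turn about the tool's z as a fraction of full scale, then the closure, from 0 (fully open) to 1 (shut). A call has 1 to 20 rows; each row is the pose to reach, as a shift and turn from the pose commanded when the call began, along the tool's axes at that moment, turning the shorter way round; what a row does not reach only later rows make up. Full scale, the value 1, is 120 mm for a shift and 360 degrees for a turn. A row lasts 1/12 s, in which the tool goes at most 41.7 mm and 7.16 degrees, less where a joint would pass 70% of its speed; a pose out of reach is approached as far as the arm can. A call with a number of a shift or a turn outside -1 to 1 is refused whole. A call with a gripper value outside its range is refused whole. The fingers move at their own pace and stop on an object; the grip force is fixed at half the most. Time passes only in rows, so rows that repeat a pose let the fingers close. It gives the time, the measured TCP pose, the force and the opening at its end, in the units of the state.
- arm.get_state(): the state, without advancing time (a new reading comes with each control period).
- arm.snapshot(name): name is "scene" or "top" or "wrist"; returns a dict with "color" (400x640x3 uint8, blue, green, red), "fx", "fy", "cx", "cy" (pixels), "eye" and "attitude" of the camera in the world. Camera axes: x right, y down, z forward; pixel columns grow to the right and rows downward; lengths in m; the calibration is good to about 2 mm. A picture is of the moment at which its call begins. There is no depth.
- arm.sign_off(): hands the job in, once; it reports no verdict.
The state is a dict: "time_s": time; "joint_positions": joint angles; "dq": joint speeds; "joint_torque": joint torques, N m; "position": TCP position; "orientation": TCP orientation; "ft_force": force on the tool from outside, world axes, zero at the start; "wrist_torque": the same for the moment, N m; "width": opening from 0.0 (shut) to 1.0 (fully open).
Only numpy, scipy, OpenCV 4.12 (cv2) and the standard library are available. Lean on these libraries where they do the work, as an engineer would, in place of code of your own. Each camera call takes 0.05 s, during which the arm holds its last target. There are 200 camera calls.

## Working session

There is one attempt and no reset: what is moved stays moved. The work goes in short steps, Python scripts to look and compute and a tool call to move; the robot and the scene stay as the last step left them, time stands still between calls to the robot, and variables do not carry over. Pictures are saved under pics/ and viewed, about 8 in all and at most 12, crops included, and the job is handed in when it is done.

Besides the shell and the picture viewer there is one more tool, called after "Emit:" in YAML: its name, and indented under it one key for each argument. servo_tool: Moves the arm, as the interface text tells. Shift numbers are shares of 120 mm and turn numbers shares of 360 degrees, none past 1 either way. Its arguments: {"type":"object","properties":{"deltas":{"type":"array","items":{"type":"number"}}},"required":["deltas"]}

```bash
mkdir -p pics; ls
python3 - <<'E'
from cell import arm
import cv2,numpy as np
s=arm.get_state();print(s)
for n in("top","scene"):
    d=arm.snapshot(n);cv2.imwrite(f"pics/{n}1.png",d["color"])
    print(n,{k:v for k,v in d.items() if k!="color"})
E
```

```text
pics
{'time_s': 0.0, 'joint_positions': array([-1.26625232,  0.41191524, -0.01271001,  1.59704064,  0.0056165 ,
        1.13430012, -0.08220634]), 'dq': array([-0.00141849, -0.00036217,  0.00085442, -0.00131018, -0.00104645,
       -0.00083365,  0.00011188]), 'joint_torque': array([-8.25265761e-04, -6.00611830e+01,  6.81553781e-01, -2.99413723e+01,
        1.38213541e-02,  1.03425936e-02,  2.92239986e-05]), 'position': array([0.2274827 , 0.58163842, 0.25244489]), 'orientation': array([ 2.59372834e+00,  1.77080395e+00, -1.98787038e-03]), 'ft_force': array([-0.27767518, -0.75112426, -0.44949721]), 'wrist_torque': array([ 0.03534261, -0.03204447,  0.00175646]), 'width': 0.999249015306951}
top {'fx': 497.74352430979116, 'fy': 497.74352430979116, 'cx': 312.55934580044243, 'cy': 196.95472226895131, 'eye': array([ 0.43059662, -0.01731551,  1.69832022]), 'attitude': array([-2.16190592,  2.19858967, -0.08555828])}
scene {'fx': 430.86652787485195, 'fy': 430.86652787485195, 'cx': 326.2651220343109, 'cy': 194.37120013015664, 'eye': array([ 1.48185806, -0.59451368,  0.84160759]), 'attitude': array([-1.99121173, -1.04682436,  0.5549063 ])}
```

View pics/top1.png

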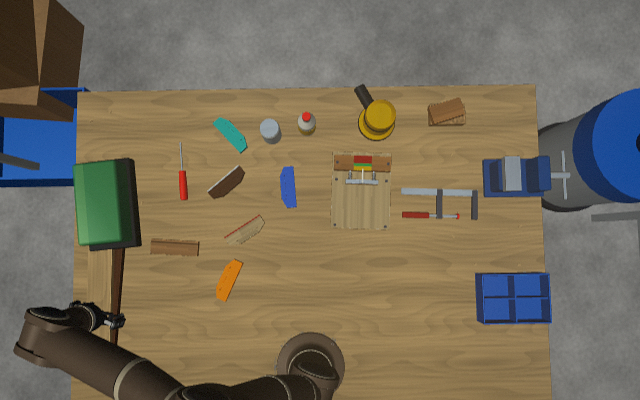

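View pics/scene1.png

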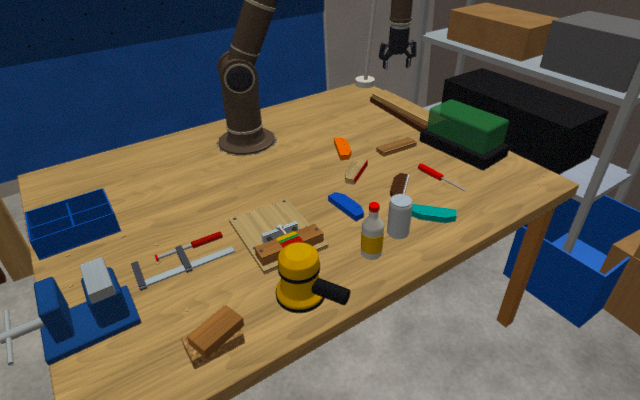

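Candidates in the top view are walnut (226,182, dark brown), maple (245,230, pale with a red stripe), blue (288,187), orange (229,280), turquoise (230,134) and the offcut (175,247). I choose the dark brown one at (226,182) and will check it in a crop. The jig is at (361,192), with its pad and scale on the far side (+x).

```bash
cat > h.py <<'E'
from cell import arm
import cv2,numpy as np
from scipy.spatial.transform import Rotation as R
def ray(d,uv,z):
    "pixels -> world points on plane z"
    uv=np.atleast_2d(np.asarray(uv,float))
    v=np.c_[(uv[:,0]-d["cx"])/d["fx"],(uv[:,1]-d["cy"])/d["fy"],np.ones(len(uv))]@R.from_rotvec(d["attitude"]).as_matrix().T
    return d["eye"]+v*((z-d["eye"][2])/v[:,2])[:,None]
def proj(d,P):
    q=(np.atleast_2d(P)-d["eye"])@R.from_rotvec(d["attitude"]).as_matrix()
    return np.c_[d["fx"]*q[:,0]/q[:,2]+d["cx"],d["fy"]*q[:,1]/q[:,2]+d["cy"]]
E
python3 - <<'E'
from h import *
d=arm.snapshot("top");im=d["color"]
a=cv2.resize(im[160:205,200:250],None,fx=8,fy=8,interpolation=cv2.INTER_CUBIC)
b=cv2.resize(im[145:237,322:400],None,fx=5,fy=5,interpolation=cv2.INTER_CUBIC)
c=np.zeros((470,800,3),np.uint8);c[:360,:400]=a;c[:460,405:795]=b
cv2.imwrite("pics/crop1.png",c)
# walnut mask (dark brown) and stripe
roi=np.zeros(im.shape[:2],np.uint8);roi[160:205,200:252]=1
g=im.max(2);m=((g<105)&(roi>0)).astype(np.uint8)
n,l,st,ce=cv2.connectedComponentsWithStats(m);i=1+st[1:,4].argmax();print(st[i],ce[i])
ys,xs=np.where(l==i);P=ray(d,np.c_[xs,ys],.022)[:,:2]
r=cv2.minAreaRect((P*1000).astype(np.float32));print("brown rect mm",r)
hsv=cv2.cvtColor(im,cv2.COLOR_BGR2HSV);w=((hsv[...,1]<60)&(hsv[...,2]>130)&(roi>0));ys,xs=np.where(w);print("white",len(xs),ray(d,np.c_[xs,ys],.011).mean(0) if len(xs) else"")
print("jig corners",ray(d,[[331,229],[391,229],[391,154],[333,154]],.015))
s=arm.get_state();print(R.from_rotvec(s["orientation"]).as_matrix())
E
```

```text
[208 166  37  33 525] [227.30285714 183.40190476]
brown rect mm ((613.7245483398438, 270.63824462890625), (47.0416259765625, 139.4415283203125), 39.57044982910156)
white 57 [0.63484275 0.29028282 0.011     ]
jig corners [[ 0.45518386 -0.07706435  0.015     ]
 [ 0.45178636 -0.27948677  0.015     ]
 [ 0.70733451 -0.28696787  0.015     ]
 [ 0.71071043 -0.08893098  0.015     ]]
[[ 3.64243263e-01  9.31303753e-01 -4.07263381e-04]
 [ 9.31302935e-01 -3.64243484e-01 -1.23587481e-03]
 [-1.29931788e-03  7.08734907e-05 -9.99999153e-01]]
```

View pics/crop1.png

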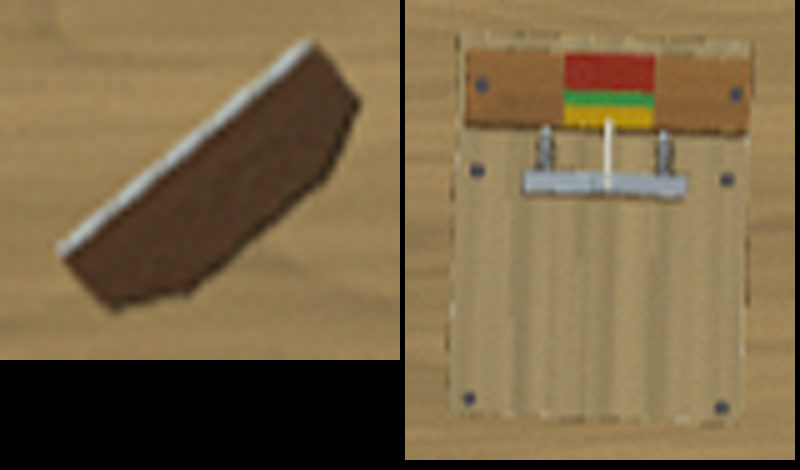

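The crop confirms the choice: a dark brown plate with a white stripe on its upper-left long edge, and the taper on the opposite side. The jig pad is at the crop's bottom-right, with its pointer just short of the scale. I'll move above the wing.

Emit:
servo_tool:
  deltas: [-0.08,0.25,0,0,0,-0.16,0.5,0,0,0,-0.24,0.75,0,0,0,-0.31,0.98,0,0,0,-0.31,0.98,0,0,0]

```text
time_s: 0.57
position: [0.33, 0.4996, 0.2532]
orientation: [2.599, 1.758, 0.002]
ft_force: [1.1, 0.2, 0.5]
width: 0.996
```

Emit:
servo_tool:
  deltas: [-0.08,0.25,0,0,0,-0.16,0.5,0,0,0,-0.24,0.75,0,0,0,-0.31,0.98,0,0,0,-0.31,0.98,0,0,0]

```text
time_s: 0.98
position: [0.4253, 0.4217, 0.2532]
orientation: [2.599, 1.758, 0.001]
ft_force: [0.3, -1.5, -0.1]
width: 0.997
```

Emit:
servo_tool:
  deltas: [-0.08,0.25,0,0,0,-0.16,0.5,0,0,0,-0.24,0.75,0,0,0,-0.31,0.98,0,0,0,-0.31,0.98,0,0,0]

```text
time_s: 1.4
position: [0.5206, 0.3439, 0.2531]
orientation: [2.599, 1.758, 0.001]
ft_force: [0.1, -1.4, 0.7]
width: 1.0
```

Emit:
servo_tool:
  deltas: [-0.08,0.25,0,0.016,0,-0.16,0.5,0,0.032,0,-0.24,0.75,0,0.048,0,-0.31,0.98,0,0.064,0,-0.31,0.98,0,0.08,0,-0.31,0.98,0,0.08,0,-0.31,0.98,0,0.08,0,-0.31,0.98,0,0.08,0,-0.31,0.98,0,0.08,0]

```text
time_s: 2.15
position: [0.6105, 0.2737, 0.2533]
orientation: [-2.95, -1.077, 0.001]
ft_force: [-0.1, -1.2, -0.0]
width: 1.006
```

Run:
```python
from h import *
d=arm.snapshot("wrist");cv2.imwrite("pics/w1.png",d["color"])
s=arm.get_state();print(s["time_s"],s["position"],R.from_rotvec(s["orientation"]).as_matrix().round(4),s["ft_force"])
print({k:v for k,v in d.items() if k!="color"});print(R.from_rotvec(d["attitude"]).as_matrix().round(3))
```

```text
2.2 [0.61069229 0.27345138 0.25332653] [[ 7.655e-01  6.435e-01 -4.000e-04]
 [ 6.435e-01 -7.655e-01  6.000e-04]
 [ 1.000e-04 -7.000e-04 -1.000e+00]] [1.11836035 0.37480929 0.00281193]
{'fx': 307.638832783036, 'fy': 307.638832783036, 'cx': 318.49899021065283, 'cy': 197.06423575280147, 'eye': array([0.56836198, 0.32476861, 0.37458363]), 'attitude': array([2.70852944, 0.98812374, 0.13502816])}
[[ 0.765  0.62   0.173]
 [ 0.644 -0.737 -0.205]
 [-0.     0.268 -0.963]]
```

View pics/w1.png

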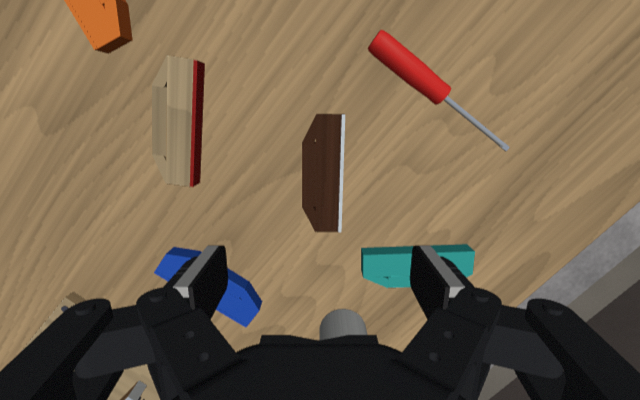

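The wrist view shows the walnut with its white stripe from (344,115) to (341,232), nearly aligned with the tool. The fingers are at the bottom, at (205,270) and (440,270).

```bash
cat >> h.py <<'E'
def wing(d,zt,seed=None):
    "walnut top face from dark-brown mask: minAreaRect of brown, and stripe line, in world mm"
    im=d["color"];hsv=cv2.cvtColor(im,cv2.COLOR_BGR2HSV)
    m=((hsv[...,0]<16)&(hsv[...,1]>70)&(hsv[...,2]<100)).astype(np.uint8)
    n,l,st,ce=cv2.connectedComponentsWithStats(m)
    i=min(range(1,n),key=lambda k:np.hypot(*(ce[k]-seed))+(1e4 if st[k,4]<300 else 0))
    c=max(cv2.findContours((l==i).astype(np.uint8),cv2.RETR_EXTERNAL,cv2.CHAIN_APPROX_NONE)[0],key=len)[:,0]
    near=cv2.dilate((l==i).astype(np.uint8),np.ones((11,11)))
    w=(hsv[...,1]<50)&(hsv[...,2]>140)&(near>0);ys,xs=np.where(w)
    return ce[i],st[i],ray(d,c,zt)[:,:2]*1e3,ray(d,np.c_[xs,ys],zt)[:,:2]*1e3
E
python3 - <<'E'
from h import *
d=arm.snapshot("wrist");s=arm.get_state();M=R.from_rotvec(s["orientation"]).as_matrix()
ce,st,c,w=wing(d,.022,(322,172));print(ce,st,len(w))
p=s["position"][:2]*1e3
T=(c-p)@M[:2,:2];W=(w-p)@M[:2,:2]   # tool frame mm
print("brown tool bbox",T.min(0),T.max(0),"white",W.min(0),W.max(0))
vx,vy,x0,y0=cv2.fitLine(W.astype(np.float32),cv2.DIST_HUBER,0,.01,.01).ravel();print("stripe line",vx,vy,x0,y0,np.degrees(np.arctan2(vx,vy)))
print("rect",cv2.minAreaRect(T.astype(np.float32)))
for z in(.22,.23,.24): print(z,(ray(d,[[205,270],[440,270]],z)-s["position"])@M*1e3)
E
```

```text
[321.37202306 171.53522186] [ 302  114   39  118 3989] 406
brown tool bbox [-19.10071297 -63.68845685] [24.65955583 75.02582751] white [ 24.5687003  -63.69109206] [29.58331665 75.01820225]
stripe line 0.009069871 -0.9999589 27.267174 2.3801148 179.48033
rect ((2.697185516357422, 5.4925384521484375), (42.71955871582031, 138.85975646972656), 0.6685680747032166)
0.22 [[-62.77661416  18.91424166  33.39079856]
 [ 68.57289968  18.84163924  33.41611054]]
0.23 [[-58.67747858  13.38194802  23.39407039]
 [ 64.18002201  13.31403949  23.4177459 ]]
0.24 [[-54.578343     7.84965438  13.39734222]
 [ 59.78714433   7.78643975  13.41938126]]
```

Emit:
servo_tool:
  deltas: [0.042,0.046,0.25,0.0015,0,0.042,0.046,0.5,0.0015,0,0.042,0.046,0.75,0.0015,0,0.042,0.046,1.0,0.0015,0,0.042,0.046,1.0,0.0015,0]

```text
time_s: 2.67
position: [0.6152, 0.2704, 0.1271]
orientation: [2.957, 1.059, -0.015]
ft_force: [-1.8, -0.9, -1.1]
width: 1.002
```

Emit:
servo_tool:
  deltas: [0,0,0.2,0,0,0,0,0.4,0,0,0,0,0.6,0,0,0,0,0.78,0,0,0,0,0.78,0,0,0,0,0.78,0,0]

```text
time_s: 3.17
position: [0.6188, 0.2715, 0.0403]
orientation: [-2.958, -1.058, 0.001]
ft_force: [0.0, -0.2, 0.2]
width: 1.002
```

Run:
```python
from h import *
d=arm.snapshot("wrist");s=arm.get_state();M=R.from_rotvec(s["orientation"]).as_matrix()
im=d["color"].copy()
for z in(0,5,10,15,20,25):
  for x in(-42.5,42.5):
    for y in (-11,11):
      q=proj(d,s["position"]+M@(np.array([x,y,z])/1e3))[0];cv2.circle(im,(int(q[0]),int(q[1])),2,(0,255-8*z,10*z),-1)
  print(z,q)
cv2.imwrite("pics/w2.png",im);print(s["time_s"],s["position"],s["ft_force"])
```

```text
0 [414.82273892 292.92275127]
5 [411.56498137 286.7294461 ]
10 [408.52198358 280.94441954]
15 [405.67318691 275.5285877 ]
20 [403.00057566 270.44770098]
25 [400.48829565 265.6716191 ]
3.2167 [0.61977051 0.27170077 0.04151278] [ 0.23791622  0.42925664 -0.42387035]
```

View pics/w2.png

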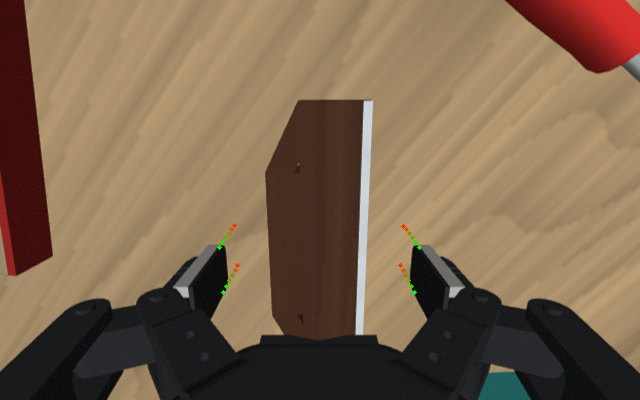

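The wing sits between the open fingers. Pad tips at (226,292) and (412,292) are only about 0–9 mm ahead of the TCP when open, so the 22 mm applies when shut. I'll descend to a TCP height of about 22 mm and close.

Emit:
servo_tool:
  deltas: [0,0,0.08,0,0,0,0,0.15,0,0,0,0,0.15,0,0,0,0,0.15,0,0.2,0,0,0.15,0,0.3,0,0,0.15,0,0.4,0,0,0.15,0,0.6,0,0,0.15,0,0.8,0,0,0.15,0,1,0,0,0.15,0,1,0,0,0.15,0,1,0,0,0.15,0,1]

```text
time_s: 4.22
position: [0.6194, 0.2713, 0.0224]
orientation: [-2.958, -1.056, -0.002]
ft_force: [-0.4, -0.4, 5.5]
width: 0.543
```

Emit:
servo_tool:
  deltas: [0,0,0,0,1,0,0,0,0,1,0,0,0,0,1]

```text
time_s: 4.47
position: [0.6194, 0.2713, 0.0224]
orientation: [-2.958, -1.056, -0.002]
ft_force: [-1.3, -0.1, 5.9]
width: 0.546
```

Emit:
servo_tool:
  deltas: [0,0,-0.1,0,1,0,0,-0.3,0,1,0,0,-0.55,0,1,0,0,-0.8,0,1,0,0,-1,0,1]

```text
time_s: 4.88
position: [0.6191, 0.2711, 0.1442]
orientation: [-2.959, -1.056, -0.001]
ft_force: [0.7, -0.0, 0.2]
width: 0.552
```

Emit:
servo_tool:
  deltas: [0,0,-0.2,0.012,1,0,0,-0.4,0.027,1,0,0,-0.6,0.042,1,0,0,-0.8,0.057,1,0,0,-0.9,0.072,1,0,0,-0.9,0.087,1,0,0,-0.9,0.102,1,0,0,-0.9,0.117,1,0,0,-0.9,0.117,1]

```text
time_s: 5.63
position: [0.6185, 0.2711, 0.25]
orientation: [3.14, -0.084, -0.001]
ft_force: [0.7, 0.1, -1.9]
width: 0.551
```

Emit:
servo_tool:
  deltas: [-0.05,0.2,0,0,1,-0.1,0.4,0,0,1,-0.15,0.6,0,0,1,-0.2,0.8,0,0,1,-0.25,1,0,0,1]

```text
time_s: 6.05
position: [0.5823, 0.1516, 0.2498]
orientation: [3.141, -0.072, -0.001]
ft_force: [-0.9, 0.1, 0.1]
width: 0.544
```

Emit:
servo_tool:
  deltas: [-0.05,0.2,0,0,1,-0.1,0.4,0,0,1,-0.15,0.6,0,0,1,-0.2,0.8,0,0,1,-0.25,1,0,0,1]

```text
time_s: 6.47
position: [0.5464, 0.0332, 0.2499]
orientation: [-3.141, 0.072, 0.0]
ft_force: [0.4, -0.8, -0.9]
width: 0.547
```

Emit:
servo_tool:
  deltas: [-0.05,0.2,0,0,1,-0.1,0.4,0,0,1,-0.15,0.6,0,0,1,-0.2,0.8,0,0,1,-0.25,1,0,0,1]

```text
time_s: 6.88
position: [0.5106, -0.0851, 0.25]
orientation: [-3.14, 0.072, 0.0]
ft_force: [-0.5, -0.4, -1.3]
width: 0.548
```

Emit:
servo_tool:
  deltas: [-0.05,0.2,0,0,1,-0.1,0.4,0,0,1,-0.15,0.6,0,0,1,-0.2,0.8,0,0,1,-0.25,1,0,0,1,-0.25,1,0,0,1,-0.25,1,0,0,1]

```text
time_s: 7.47
position: [0.4747, -0.2037, 0.25]
orientation: [-3.141, 0.078, -0.0]
ft_force: [1.5, 1.0, -1.7]
width: 0.549
```

Run:
```python
from h import *
d=arm.snapshot("wrist");s=arm.get_state();M=R.from_rotvec(s["orientation"]).as_matrix()
cv2.imwrite("pics/w3.png",d["color"]);np.save("w3.npy",d,allow_pickle=True);np.save("w3s.npy",s,allow_pickle=True)
print(s["time_s"],s["position"],M.round(4),s["ft_force"],s["width"],s["joint_positions"])
```

```text
7.5167 [ 0.47524759 -0.20236866  0.24982758] [[ 9.988e-01 -4.810e-02  0.000e+00]
 [-4.810e-02 -9.988e-01  5.000e-04]
 [ 0.000e+00 -5.000e-04 -1.000e+00]] [-0.28347114  0.9783165  -0.65732246] 0.5453064791841927 [-0.20350624  0.25094559  0.62056807  1.89249995 -0.16783032  1.04979677
  0.43815129]
```

View pics/w3.png

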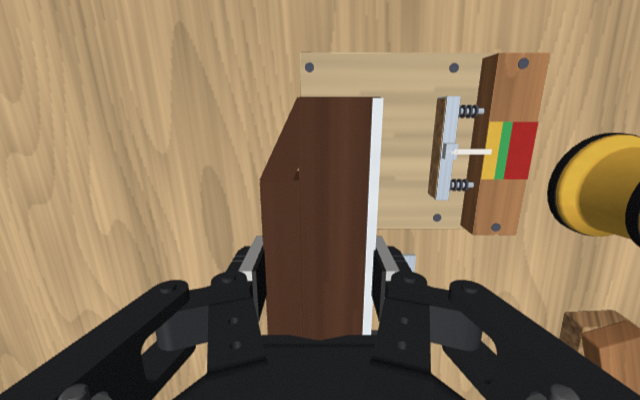

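The wing is held level at (318,215) with its stripe towards the jig. The sprung pad is at (445,148), the pointer at (472,152), and the scale and fence run from (498,53) to (474,235). I'll take a close crop to measure the pad.

Run:
```python
from h import *
d=np.load("w3.npy",allow_pickle=True).item();im=d["color"]
cv2.imwrite("pics/crop2.png",cv2.resize(im[45:245,410:560],None,fx=4,fy=3,interpolation=cv2.INTER_CUBIC))
```

```text
(no output)
```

View pics/crop2.png

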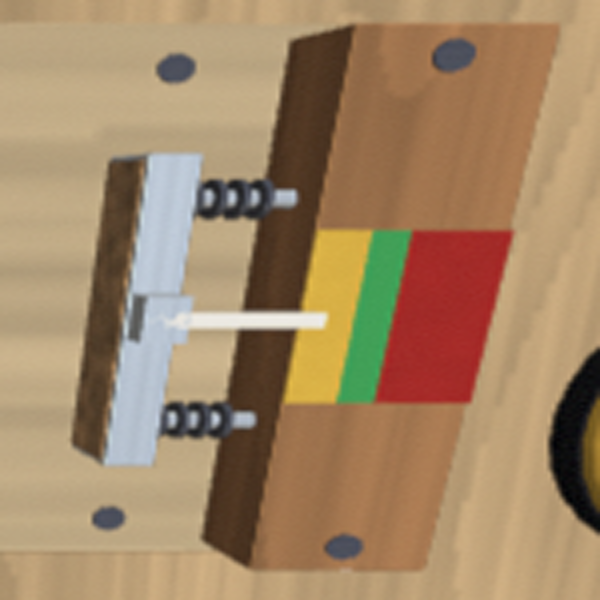

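Run:
```python
from h import *
d=np.load("w3.npy",allow_pickle=True).item();s=np.load("w3s.npy",allow_pickle=True).item();M=R.from_rotvec(s["orientation"]).as_matrix()
px=lambda L:[(410+(u+.5)/4-.5,45+(v+.5)/3-.5) for u,v in L]
def seg(n,a,b,z):
    p,q=ray(d,px([a,b]),z)[:,:2]*1e3
    t=p-q; print(n,p.round(1),q.round(1),"mid",((p+q)/2).round(1),"len",np.hypot(*t).round(1),"x-axis deg",np.degrees(np.arctan2(-t[0],t[1])).round(2))
seg("pad top",(149,155),(104,465),.044);seg("pad bot",(109,160),(72,443),.016)
seg("fence front",(354,25),(250,570),.047);seg("fence back",(559,25),(427,570),.047)
seg("scale front",(319,231),(285,403),.047)
seg("screws bed",(176,68),(108,518),.015)
# held wing: top plane = tool z where?  wing underside-> grasp height: TCP was .0224 over underside 0
zt=s["position"][2]-.0224+.022
ce,st,c,w=wing(d,zt,(318,200));T=(w-s["position"][:2]*1e3)@M[:2,:2]
vx,vy,x0,y0=cv2.fitLine(T.astype(np.float32),cv2.DIST_HUBER,0,.01,.01).ravel()
C=(c-s["position"][:2]*1e3)@M[:2,:2]
print("stripe tool",vx,vy,x0,y0,"range",T.min(0),T.max(0),"brown",C.min(0),C.max(0));print("tool x deg",np.degrees(np.arctan2(M[1,0],M[0,0])))
# same measure in top cam
t=arm.snapshot("top");cv2.imwrite("pics/top2.png",t["color"])
```

```text
pad top [ 610.3 -128.8] [ 604.6 -237.6] mid [ 607.5 -183.2] len 108.9 x-axis deg -2.99
pad bot [ 610.6 -129.4] [ 605.3 -236.6] mid [ 608. -183.] len 107.3 x-axis deg -2.83
fence front [656.2 -91.3] [ 647.  -280.2] mid [ 651.6 -185.7] len 189.1 x-axis deg -2.79
fence back [705.8 -93.8] [ 697.1 -282.7] mid [ 701.5 -188.2] len 189.1 x-axis deg -2.63
scale front [ 654.2 -155.9] [ 651.  -215.8] mid [ 652.6 -185.9] len 60.0 x-axis deg -3.04
screws bed [627.3 -98.7] [ 618.1 -269.2] mid [ 622.7 -183.9] len 170.7 x-axis deg -3.08
stripe tool 0.0012509383 0.9999992 22.396782 -21.75686 range [ 21.42879114 -70.51128034] [23.48258046 35.07770419] brown [-23.0688979  -70.92275087] [21.19631724 37.82854451]
tool x deg -2.755502385509498
```

Emit:
servo_tool:
  deltas: [0.2,-0.1,0.1,0,1,0.4,-0.211,0.3,0,1,0.562,-0.211,0.55,0,1,0.562,-0.211,0.8,0,1,0.562,-0.211,1,0,1,0.562,-0.211,1,0,1,0.562,-0.211,1,0,1]

```text
time_s: 8.15
position: [0.5436, -0.1791, 0.1289]
orientation: [-3.14, 0.074, 0.005]
ft_force: [0.2, -0.3, -1.3]
width: 0.548
```

Emit:
servo_tool:
  deltas: [0,0,0.2,0,1,0,0,0.4,0,1,0,0,0.55,0,1,0,0,0.68,0,1,0,0,0.68,0,1,0,0,0.68,0,1]

```text
time_s: 8.65
position: [0.545, -0.1803, 0.0495]
orientation: [-3.141, 0.076, -0.002]
ft_force: [-0.6, -0.1, -0.8]
width: 0.545
```

Emit:
servo_tool:
  deltas: [0,0,0.03,0,1,0,0,0.06,0,1,0,0,0.075,0,1,0,0,0.085,0,1,0,0,0.085,0,1,0,0,0.085,0,1]

```text
time_s: 9.15
position: [0.5441, -0.1804, 0.038]
orientation: [-3.141, 0.077, -0.0]
ft_force: [0.1, 0.4, -0.5]
width: 0.551
```

Emit:
servo_tool:
  deltas: [0,0,0.005,0,1,0,0,0.01,0,1,0,0,0.01,0,1]

```text
time_s: 9.4
position: [0.5442, -0.1805, 0.0373]
orientation: [-3.14, 0.078, -0.001]
ft_force: [-2.0, 1.3, 4.7]
width: 0.547
```

Emit:
servo_tool:
  deltas: [0,0,0,0,0.4,0,0,0,0,0.3,0,0,0,0,0.22,0,0,0,0,0.22,0,0,0,0,0.22,0,0,0,0,0.22]

```text
time_s: 9.9
position: [0.5441, -0.1804, 0.0366]
orientation: [-3.141, 0.077, 0.0]
ft_force: [-0.8, -0.4, -0.2]
width: 0.782
```

Emit:
servo_tool:
  deltas: [0,0,-0.1,0,0.22,0,0,-0.2,0,0.22,0,0,-0.4,0,0.22,0,0,-0.6,0,0.22,0,0,-0.8,0,0.22,0,0,-1,0,0.22,0,0,-1,0,0.22]

```text
time_s: 10.48
position: [0.5465, -0.1817, 0.1626]
orientation: [3.139, -0.078, 0.013]
ft_force: [1.3, -0.3, 0.5]
width: 0.783
```

Emit:
servo_tool:
  deltas: [-0.1,0,0,0.018,0.3,-0.2,0,0,0.036,0.4,-0.3,0,0,0.054,0.5,-0.412,-0.004,0,0.072,0.55,-0.412,-0.004,0,0.09,0.55,-0.412,-0.004,0,0.108,0.55,-0.412,-0.004,0,0.126,0.55,-0.412,-0.004,0,0.144,0.55,-0.412,-0.004,0,0.162,0.55,-0.412,-0.004,0,0.18,0.55,-0.412,-0.004,0,0.198,0.55,-0.412,-0.004,0,0.216,0.55,-0.412,-0.004,0,0.234,0.55,-0.412,-0.004,0,0.25,0.55,-0.412,-0.004,0,0.25,0.55,-0.412,-0.004,0,0.25,0.55,-0.412,-0.004,0,0.25,0.55,-0.412,-0.004,0,0.25,0.55]

```text
time_s: 11.98
position: [0.4948, -0.1775, 0.1569]
orientation: [-2.168, 2.272, 0.0]
ft_force: [-0.2, -0.3, 0.2]
width: 0.451
```

Run:
```python
from h import *
d=arm.snapshot("wrist");s=arm.get_state();M=R.from_rotvec(s["orientation"]).as_matrix()
cv2.imwrite("pics/w4.png",d["color"]);np.save("w4.npy",d,allow_pickle=True)
print(s["time_s"],s["position"],s["width"],np.degrees(np.arctan2(M[1,0],M[0,0])),s["joint_positions"],s["ft_force"])
```

```text
12.0333 [ 0.49476448 -0.17748899  0.15689008] 0.45012839123755083 -92.7181739618518 [-0.47644929  0.51275133  0.98437202  1.98549999 -0.53651546  0.9278071
 -0.83287591] [ 0.14123392  0.24173439 -0.9865761 ]
```

View pics/w4.png

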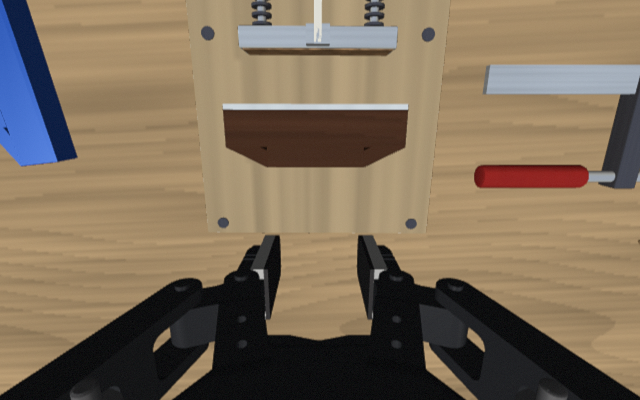

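The wing lies flat in front of the pad. Its stripe runs from (223,105) to (408,106) and faces the pad front edge, which runs from (238,47) to (397,50). I'll check the centring numerically.

Run:
```python
from h import *
d=np.load("w4.npy",allow_pickle=True).item()
ce,st,c,w=wing(d,.037,(316,137))
a=np.radians(-2.85);J=np.array([[np.cos(a),-np.sin(a)],[np.sin(a),np.cos(a)]]);pm=np.array([607.7,-183.1])
W=(w-pm)@J;C=(c-pm)@J;P=(ray(d,[(238,47),(397,49)],.044)[:,:2]*1e3-pm)@J
vx,vy,x0,y0=cv2.fitLine(W.astype(np.float32),cv2.DIST_HUBER,0,.01,.01).ravel()
print("white",W.min(0),W.max(0),"skew deg",np.degrees(np.arctan(vx/vy)),"brown",C.min(0),C.max(0),"pad ends",P)
```

```text
white [-41.80105643 -68.02758023] [-38.89723072  71.96147847] skew deg 0.089233905 brown [-85.1112258  -67.85506033] [-42.52254689  71.55887222] pad ends [[ -0.34844402  55.46923128]
 [ -1.32231856 -55.28001932]]
```

The wing is about 2 mm off centre and skewed 0.1°, which is good. I'll lower the fingers behind it.

Emit:
servo_tool:
  deltas: [0,0,0.2,0,0.55,0,0,0.4,0,0.55,0,0,0.6,0,0.55,0,0,0.75,0,0.55,0,0,0.85,0,0.55,0,0,0.92,0,0.55,0,0,0.966,0,0.55,0,0,0.966,0,0.55,0,0,0.966,0,0.55]

```text
time_s: 12.78
position: [0.4951, -0.1777, 0.0412]
orientation: [-2.166, 2.275, -0.001]
ft_force: [0.2, -0.2, 0.2]
width: 0.448
```

Emit:
servo_tool:
  deltas: [0,-0.04,0,0,0.55,0,-0.08,0,0,0.55,0,-0.11,0,0,0.55,0,-0.14,0,0,0.55,0,-0.17,0,0,0.55,0,-0.2,0,0,0.55,0,-0.23,0,0,0.55,0,-0.26,0,0,0.55,0,-0.29,0,0,0.55,0,-0.32,0,0,0.55,0,-0.35,0,0,0.55,0,-0.38,0,0,0.55,0,-0.4,0,0,0.55,0,-0.4,0,0,0.55]

```text
time_s: 13.95
position: [0.5434, -0.1798, 0.0408]
orientation: [-2.166, 2.275, -0.001]
ft_force: [0.4, 0.3, 1.1]
width: 0.447
```

```bash
cat > m.py <<'E'
from h import *
import sys
d=arm.snapshot("wrist");s=arm.get_state()
cv2.imwrite(f"pics/{sys.argv[1]}.png",d["color"])
a=np.radians(-2.85);J=np.array([[np.cos(a),-np.sin(a)],[np.sin(a),np.cos(a)]]);pm=np.array([607.7,-183.1])
print(s["time_s"],"tcp jig",(s["position"][:2]*1e3-pm)@J,s["position"][2],"F jig",s["ft_force"][:2]@J,s["ft_force"][2],s["width"])
im=d["color"];hsv=cv2.cvtColor(im,cv2.COLOR_BGR2HSV)
m=((hsv[...,0]<16)&(hsv[...,1]>70)&(hsv[...,2]<100)).astype(np.uint8)
m[:, :150]=0
n,l,st,ce=cv2.connectedComponentsWithStats(m);k=[i for i in range(1,n) if st[i,4]>1500]
for i in k:print(st[i],ce[i])
if k:
    i=max(k,key=lambda i:st[i,4]);ce,st,c,w=wing(d,.037,ce[i]);W=(w-pm)@J
    if len(w):
        vx,vy,x0,y0=cv2.fitLine(W.astype(np.float32),cv2.DIST_HUBER,0,.01,.01).ravel()
        print("stripe",W.min(0),W.max(0),"skew",np.degrees(np.arctan(vx/vy)))
E
python3 m.py w5
```

```text
14.0 tcp jig [-6.47738090e+01  4.66518284e-02] 0.04071612419919468 F jig [-0.3816352   0.66554783] -0.5422027681718463 0.44951003951329344
[ 150    0  157   17 2405] [230.17422037   7.89355509]
[ 325    0  256   18 3923] [445.36936018   7.98725465]
[  150   146   335   101 29995] [314.14892482 191.41736956]
stripe [ -7.50918368 -68.13613473] [-6.23131012 71.89623351] skew -0.1457742
```

Emit:
servo_tool:
  deltas: [0,-0.02,0,0,0.55,0,-0.04,0,0,0.55,0,-0.06,0,0,0.55,0,-0.08,0,0,0.55,0,-0.1,0,0,0.55,0,-0.12,0,0,0.55,0,-0.135,0,0,0.55,0,-0.15,0,0,0.55,0,-0.16,0,0,0.55,0,-0.16,0,0,0.55,0,-0.16,0,0,0.55]

```text
time_s: 14.92
position: [0.5592, -0.1808, 0.0403]
orientation: [2.163, -2.275, -0.007]
ft_force: [-9.7, 1.1, 6.7]
width: 0.449
```

```bash
python3 m.py w6
```

```text
14.9667 tcp jig [-48.49519686  -0.11461894] 0.04035287021544463 F jig [-9.84287474  0.33877995] 5.72946287073656 0.4456666600023245
[ 150   43  157   14 1901] [228.31141504  49.3540242 ]
[ 323   44  266   14 3079] [445.02793115  49.89119844]
[  150   146   336   102 30109] [314.03736424 192.51459696]
stripe [  8.04101823 -68.09530159] [ 9.73323241 72.09156131] skew 0.14080867
```

View pics/w6.png

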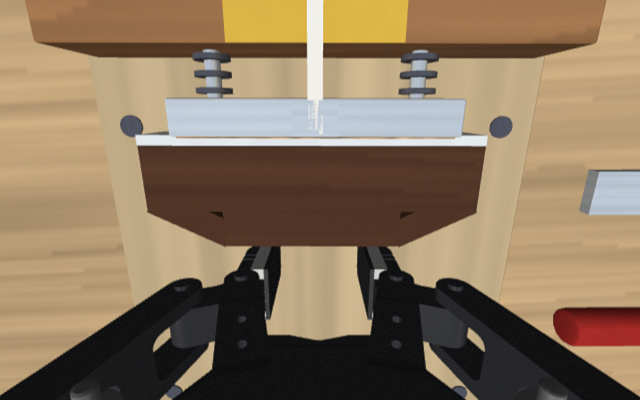

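The stripe is against the pad along its whole length, at (312,138). Geometry says about 10 mm in while force says about 9 N, so I'll check the pointer in the other two cameras.

```bash
cat > p.py <<'E'
from h import *
import sys
c=np.zeros((500,800,3),np.uint8)
d=arm.snapshot("top");c[:,:400]=cv2.resize(d["color"][145:195,340:380],(400,500),interpolation=cv2.INTER_CUBIC)
d=arm.snapshot("scene");c[:400,400:]=cv2.resize(d["color"][215:265,255:305],(400,400),interpolation=cv2.INTER_CUBIC)
cv2.imwrite(f"pics/{sys.argv[1]}.png",c)
E
python3 p.py p1; python3 -c "
from h import *
s=arm.get_state();print(s['ft_force'],s['position'])"
```

```text
[-9.99099324  1.59635912  5.74104871] [ 0.55922664 -0.18084074  0.04035752]
```

View pics/p1.png

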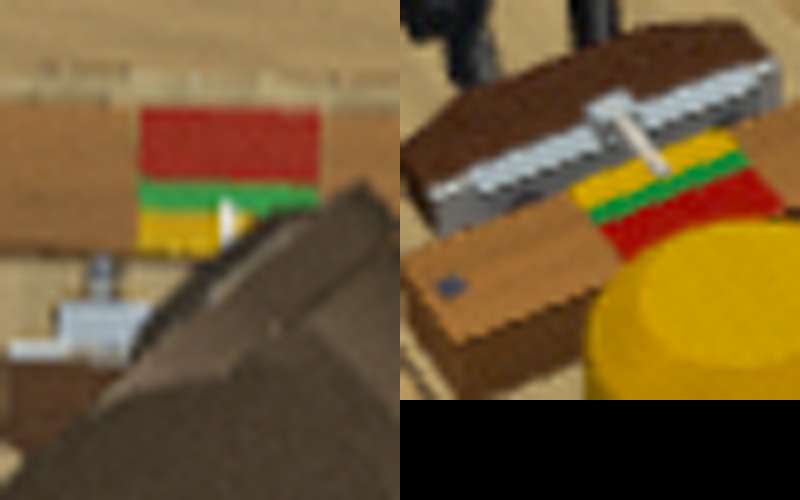

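The pointer tip has just entered the green in both views: (226,200) in the top view, where green spans rows 182–210, and the green edge at (665,172) in the scene view. I'll go about 3.5 mm further to reach mid-green.

Emit:
servo_tool:
  deltas: [0,-0.01,0,0,0.55,0,-0.02,0,0,0.55,0,-0.028,0,0,0.55,0,-0.034,0,0,0.55,0,-0.034,0,0,0.55,0,-0.034,0,0,0.55,0,-0.034,0,0,0.55,0,-0.034,0,0,0.55]

```text
time_s: 15.73
position: [0.5622, -0.181, 0.0403]
orientation: [2.162, -2.275, -0.009]
ft_force: [-14.0, 1.9, 9.4]
width: 0.45
```

```bash
python3 m.py w7; python3 p.py p2;python3 m.py w8
```

```text
15.7833 tcp jig [-45.55499636  -0.14348147] 0.04026787865247138 F jig [-14.33406184   1.1775624 ] 8.936023874284155 0.4527273516078193
[ 150   53  156   12 1527] [231.41912246  57.95546824]
[ 323   53  264   12 2561] [445.29597813  58.15853182]
[  150   147   336   101 30187] [314.13316991 192.67489317]
stripe [ 10.98449793 -68.03660089] [12.31846495 72.29059358] skew 0.13365063
15.9333 tcp jig [-45.52699391  -0.13803552] 0.04028151079562159 F jig [-14.10031351   0.4668621 ] 9.96432414586581 0.4507155013778716
[ 150   53  156   12 1528] [231.56151832  57.97578534]
[ 323   53  264   12 2559] [445.44548652  58.15084017]
[  150   147   336   101 30185] [314.10743747 192.67242008]
stripe [ 10.98443771 -68.03664245] [12.31846187 72.29088542] skew 0.13367112
```

View pics/p2.png

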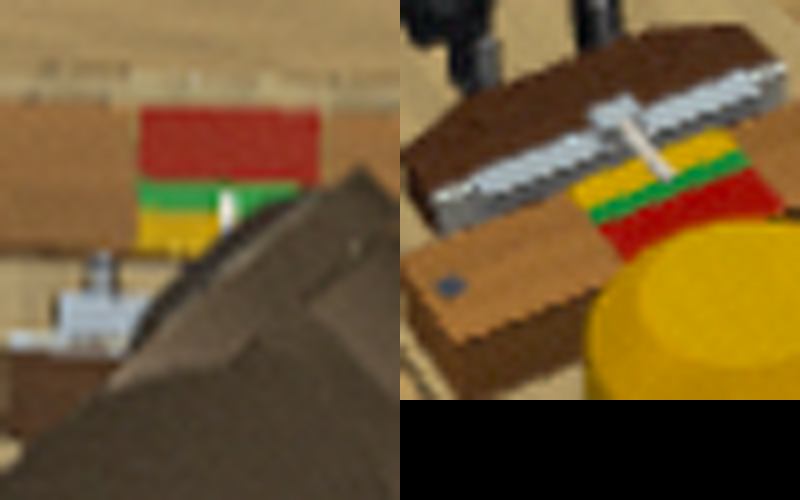

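Both views now show the tip about mid-green: row 190 of 182–210 in the top view, and (672,182) inside the green in the scene view. The push is steady and square, so I'll hand in.

```bash
python3 -c "
from cell import arm
print(arm.sign_off())"
```

```text
the job is handed in; nothing more can be done
None
```

The walnut wing is on the jig bed with its white-striped edge against the pad. The fingers are still pushing it with the pointer in the green, and I handed the job in at about 16 s.

**What I did:** I gripped the wing across its middle, laid it flat about 40 mm in front of the pad and released it. I then turned the gripper and pushed squarely with two spread fingers on the wing's straight back side. I did not touch the maple wing or any of the other things.

**Last checks:**
- **Pointer:** the tip is inside the green in both the top and scene pictures, reading about 16–17 mm in.
- **Wing position:** the stripe measured about 12–13 mm in from the wrist camera. It is skewed by about 0.13° and sits about 2 mm off centre on the pad.
- **Steadiness:** two readings 0.15 s apart agreed to within 0.03 mm.

**What disagreed:**
- **Depth:** the estimates spread from 12 to 17 mm, which is all within the 10 to 20 mm green zone.
- **Force:** the wrist read about 14 N along the push, above the 7–10 N the spring should give at that depth. It also read 9–10 N upward. I put the extra down to the fingers pressing the wing onto the bed and friction there, but did not verify that.

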